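Fetch the slide box from behind the reagent bottles

ROBOT

A 6-joint arm with a two-finger parallel gripper is mounted at the origin on the work surface. World frame = base frame: x ahead of the robot, y to its left, z up, the work surface at z = 0. Lengths are in m, angles in rad, forces in N, time in s.
With the tool pointing down it reaches from about 0.35 to 0.85 m from the base axis. Payload 8.1 kg.
Tool frame: the origin (TCP) lies at the very end of the fingers, on their centre line; the grasp point (between the pads) lies 19 mm behind it (robot.hold_point_z is the distance from the TCP to the grasp point, in m); z points along the fingers, y is the line along which they close (so a half turn about z gives the same grasp; the last joint's range is limited). The gripper opens to 85 mm and grips with 20 to 120 N. Pads are 22 mm wide; open, the fingers measure 114 mm over their backs; the gripper's body (76 mm by 85 mm) begins 54 mm behind the grasp point. The pads swing forward as they close: fully open they stand 13 mm farther back than shut.
Start: joints at [-1.26, 0.13, 1.488, -0, 1.523, -0.085], TCP at [0.231, -0.554, 0.231] pointing down, gripper open.
Joint ranges: [-2.96, 2.96], [-0.89, 2.26], [0.02, 2.5], [-1.34, 4.48], [0, 2.73], [-2.66, 2.66]. Speed limits (rad/s): [2.39, 2.39, 2.79, 3.14, 3.14, 3.14].

INTERFACE

Orientations are given as a unit quaternion [w, x, y, z].
In Python, from station import robot gives the robot as it stands.
- The arm moves only by the tool arm_command, never from a script. Its argument "targets" is a list of rows, each a list of 3 entries, a list of its own where there are three numbers: the opening, from 0 (shut) to 1 (fully open), then the shift along the tool's x, y, z in parts of the range, where 1.0 means 0.5 m, then the turn, a rotation vector about the tool's x, y, z in fractions of the full range, 1 being 60 degrees. A call has exactly 10 rows; each row is the pose to reach, as a shift and turn from the pose commanded when the call began, along the tool's axes at that moment; what a row does not reach only later rows make up. A row lasts 1/10 s, in which the tool goes at most 50 mm and 8.59 degrees, less where a joint would pass 70% of its speed; a pose out of reach is approached as far as the arm can. Shift and turn numbers lie between -1 and 1, and a call with a number outside is refused. A call with a gripper value outside its range is refused whole. The fingers move at their own pace and stop on an object; the grip force is fixed at half the most. Time passes only in rows, so rows that repeat a pose let the fingers close, or fill a call up. It gives the time, the measured TCP pose, the force, the opening and the grip force at its end, in the units of the state.
- robot.get_obs(): the state, without advancing time (a new reading comes with each control period).
- robot.camera(name): name is "scene" or "top"; returns the picture (400x640x3 uint8, red, green, blue); there is no depth.
- robot.get_calibration(name): a dict with "fx", "fy", "cx", "cy" (pixels), "extrinsics" (4x4, takes a point from camera to world coordinates). Camera axes: x right, y down, z forward; pixel columns grow to the right and rows downward; lengths in m; the calibration is good to about 2 mm. A picture is of the moment at which its call begins. get_calibration takes no time and is no camera call.
- robot.finish_job(): hands the job in; it is judged then, once.
The state is a dict: "clock": time; "qpos": joint angles; "qd": joint speeds; "joint_efforts": joint torques, N m; "ee_pos": TCP position; "tcp_rot": TCP orientation; "force": force on the tool from outside, world axes, zero at the start; "wrist_torque": the same for the moment, N m; "opening": finger opening in m; "finger_force": force on a finger pad.
Only numpy, scipy, OpenCV 4.12 (cv2) and the standard library are available. Lean on these libraries where they do the work, as an engineer would, in place of code of your own. Each camera call takes 0.05 s, during which the arm holds its last target. There are 200 camera calls.

TASK

The slide box is hemmed in behind the three reagent bottles in the grey bottle tray: first stand all three bottles together in the empty steel tray, then lift the slide box out and lay it flat and lengthwise in the middle of the small white carrying tray, and only then put each bottle back where it stood, in its own cell of the bottle tray. Keep the bottles and the slide box upright the whole time and set them down gently instead of dropping them. Leave the beaker, the wash bottle and the yellow sharps bin where they are.

Things in the scene. Friction and masses are not known exactly. Their poses are not given: they have to be found in the camera images.
- narrow_bottle: Narrow-necked amber glass bottle, closed, about 180 g, loose: round body 44 mm across up to 78 mm, shoulder, then a ribbed black cap 27 mm across from 92 to 108 mm (the top). Origin: centre of its underside, z up. It starts in one of the three cells of the bottle tray (which one varies): its own place.
- square_bottle: Square white plastic bottle, closed, about 160 g, loose: body 42 x 42 mm, sides along its x and y, up to 76 mm, shoulder, then a round white cap 27 mm across from 85 to 100 mm (the top). Origin: centre of its underside, z up. It starts in one of the three cells of the bottle tray, square to it within 5 degrees: its own place.
- wide_jar: Wide-mouthed amber glass jar, closed, about 150 g, loose: round body 44 mm across up to 67 mm, then a wide ribbed black lid 42 mm across from 71 to 89 mm (the top). Origin: centre of its underside, z up. It starts in one of the three cells of the bottle tray (which one varies): its own place.
- slide_box: Flat blue plastic box for microscope slides, white label on the lid, latched, about 90 g, loose: 42 mm along its x, 88 mm along its y (long side), 33 mm high. Origin: centre of its underside, z up. It starts in the lane of the bottle tray, long side along the row of bottles and only about 10 mm behind them: no room for fingers until they are gone.
- bottle_tray: Fixed grey tray, 158 mm along x, 196 mm along y. Origin: centre of its underside, x away from the robot. Floor top 5 mm, rim 18 mm above the bench. Three cells, centres x = -44, y = -63, 0, 63 mm, 60 mm wide, between dividers 2.5 mm thick, 16 mm above the bench, from the front rim to x = -26 mm. Behind them an open lane: the slide box starts near x = 11 mm, within 12 mm of y = 0.
- steel_tray: Fixed empty stainless instrument tray, the side area for the bottles: 150 mm along its x, 250 mm along its y (long side), rim 28 mm above the bench, walls 2 mm, floor top 4 mm above the bench. Origin: centre of its underside, z up. Left or right of the bottle tray. The three bottles fit in one row along its y, 70 mm apart.
- carry_tray: Fixed small white plastic tray with a finger loop at each short end, for carrying slides to the microscope: 120 mm along its x, 160 mm along its y (long side), rim 12 mm above the bench, walls 3 mm, floor top 4 mm above the bench. Origin: centre of its underside, z up. On the other side of the bottle tray from the steel tray.
- beaker: Bystander: empty glass beaker, 70 mm in diameter, 95 mm high, standing loose beyond the bottle tray. Origin: centre of its underside.
- wash_bottle: Bystander: white plastic wash bottle with red cap and bent spout, 62 mm in diameter, about 175 mm high, standing loose on the far left. Origin: centre of its underside.
- sharps_bin: Bystander: square yellow sharps bin, 90 x 90 mm, 105 mm high, standing loose on the far right. Origin: centre of its underside.
Things that resemble listed ones, but are neither listed nor needed, are in the scene too. What is shaped like the wide_jar but purple is not meant. Several things have the shape of the slide_box; the one meant has the colours described above.

How it is judged:
By the outcome, as a careful person would: the job done as asked, in the order asked, and still so for the second after the job is handed in, with the robot touching nothing.
It also fails if it takes over 134 s, if anything falls off the work surface, if the arm or the gripper's body presses on something with over 40 N, if the wrist force passes 120 N, or if a joint passes its speed limit or range.

## Working session

There is one attempt and no reset: what is moved stays moved. The work goes in short steps, Python scripts to look and compute and a tool call to move; the robot and the scene stay as the last step left them, time stands still between calls to the robot, and variables do not carry over. Pictures are saved under pics/ and viewed, at most 14 in all, crops included, and the job is handed in when it is done.

Besides the shell and the picture viewer there is one more tool, called after ">>>" as name(argument=value, ...), one argument or row to a line, values as JSON. arm_command: Moves the arm, as the interface text tells. Its arguments: {"type":"object","properties":{"targets":{"type":"array"}},"required":["targets"]}

```bash
mkdir -p pics; cat > h.py <<'E'
import numpy as np, cv2
from station import robot
def save(cam,name):
    im=robot.camera(cam); cv2.imwrite('pics/'+name,im[:,:,::-1]); return im
def ray(cam,u,v,z):
    c=robot.get_calibration(cam);T=np.array(c['extrinsics'])
    d=T[:3,:3]@np.array([(u-c['cx'])/c['fx'],(v-c['cy'])/c['fy'],1]);o=T[:3,3]
    return o+d*(z-o[2])/d[2]
def proj(cam,p):
    c=robot.get_calibration(cam);T=np.linalg.inv(np.array(c['extrinsics']))
    q=T[:3,:3]@np.array(p)+T[:3,3]
    return c['fx']*q[0]/q[2]+c['cx'],c['fy']*q[1]/q[2]+c['cy']
E
python3 - <<'E'
from h import *
np.set_printoptions(precision=4,suppress=True)
save('top','t0.png');save('scene','s0.png')
for c in('top','scene'):
    k=robot.get_calibration(c);print(k['fx'],k['cx'],k['cy'],np.array(k['extrinsics']))
o=robot.get_obs();print(o['clock'],o['ee_pos'],o['tcp_rot'],o['opening'],robot.hold_point_z)
E
```

```text
384.6498310544682 318.9242931908215 202.5768485974012 [[ 0.0168 -0.9981  0.0585  0.5396]
 [-0.9999 -0.0167  0.0031  0.005 ]
 [-0.0021 -0.0585 -0.9983  1.0512]
 [ 0.      0.      0.      1.    ]]
480.479484111969 319.74751392829677 198.83121325145763 [[ 0.4361  0.7565 -0.4874  1.2509]
 [ 0.8999 -0.3691  0.2322 -0.3126]
 [-0.0043 -0.5399 -0.8417  1.1417]
 [ 0.      0.      0.      1.    ]]
0.1 [ 0.2312 -0.5531  0.2303] [-0.0008  0.9805  0.1966 -0.0001] 0.08525647454456278 0.0187
```

View pics/t0.png

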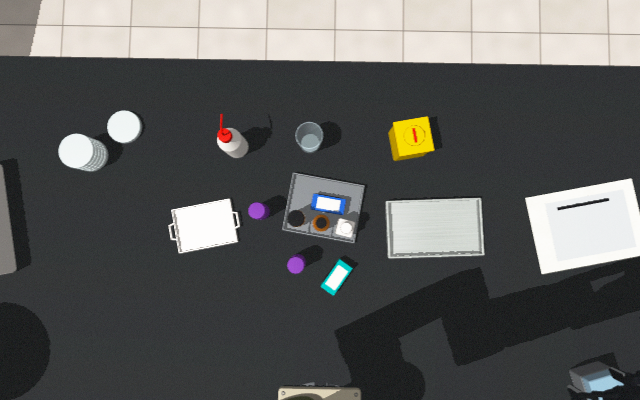

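View pics/s0.png

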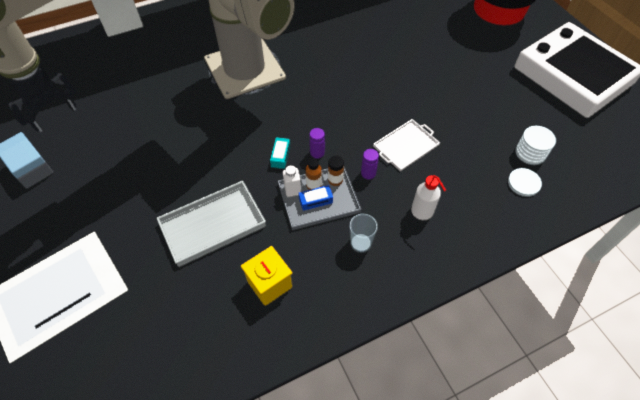

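The top view shows the grey tray at (324,208), with the wide jar at (296,218), the narrow bottle at (320,223) and the square bottle at (345,229). The steel tray is at (435,228) and the carry tray at (205,226).

Box-shaped candidates are blue with a white label at (328,204), teal at (337,277) and light blue at (598,378). Only the one at (328,204) is blue and in the lane. The purple jars at (258,211) and (296,265) are decoys. I'll confirm this in enlarged crops.

```bash
python3 - <<'E'
import cv2
t=cv2.imread('pics/t0.png');s=cv2.imread('pics/s0.png')
cv2.imwrite('pics/t1.png',cv2.resize(t[165:300,240:400],None,fx=4.4,fy=4.4,interpolation=cv2.INTER_CUBIC)[:600])
a=cv2.resize(t[190:265,160:250],None,fx=4,fy=4,interpolation=cv2.INTER_CUBIC)
b=cv2.resize(t[190:265,380:490],None,fx=4,fy=4,interpolation=cv2.INTER_CUBIC)
cv2.imwrite('pics/t2.png',cv2.hconcat([a,b]))
cv2.imwrite('pics/s1.png',cv2.resize(s[125:235,265:395],None,fx=5,fy=5,interpolation=cv2.INTER_CUBIC))
E
```

```text
(no output)
```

View pics/t1.png

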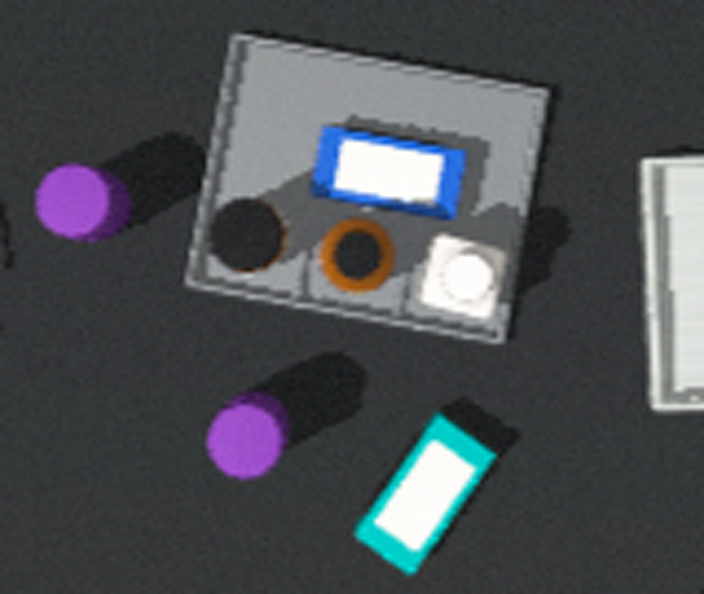

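View pics/t2.png

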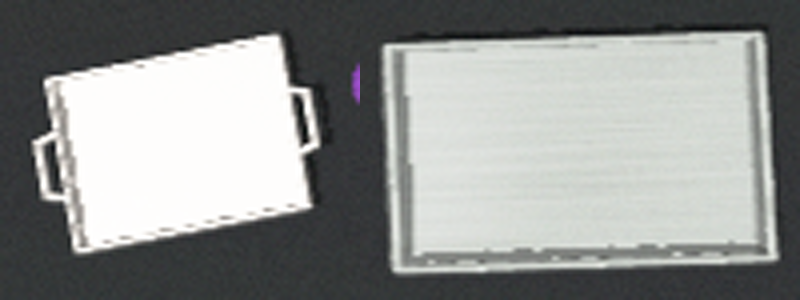

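View pics/s1.png

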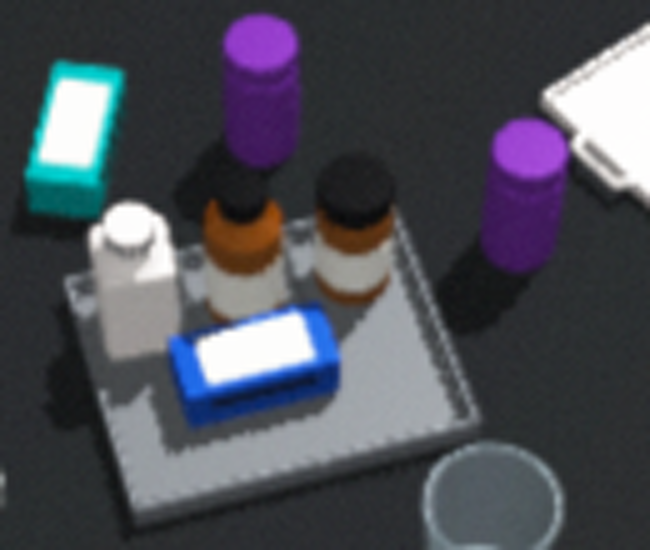

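The crops confirm it: the blue box with the white label in the lane is the slide box, and the teal one outside the tray isn't. From camera-left, the cells hold the jar, the narrow bottle and the square bottle. Next I'll measure.

```bash
python3 - <<'E'
from h import *
np.set_printoptions(precision=4,suppress=True)
def px(x,y,s,ox,oy): return (x+.5)/s-.5+ox,(y+.5)/s-.5+oy
def quad(n,pts,z,f,side):
    P=np.array([ray('top',*f(*p),z)[:2] for p in pts]);c=P.mean(0)
    d=(P[0]-P[1])+(P[3]-P[2]); a=np.degrees(np.arctan2(-d[0],d[1]))   # y axis -> yaw
    print(n,c,'yaw',a,'long',np.linalg.norm(P[0]-P[1]),np.linalg.norm(P[3]-P[2]),'short',np.linalg.norm(P[0]-P[3]),np.linalg.norm(P[1]-P[2]));return c,a
f1=lambda x,y:px(x,y,4.4,240,165); f2=lambda x,y:px(x,y,4,160,190); f3=lambda x,y:px(x-360,y,4,380,190)
bt,a=quad('tray',[(233,34),(551,88),(504,342),(188,286)],.018,f1,0)
quad('slide',[(326,125),(466,150),(455,217),(312,193)],.038,f1,0)
quad('carry',[(45,78),(280,35),(312,208),(77,252)],.012,f2,0)
quad('steel',[(384,44),(764,32),(777,259),(395,272)],.028,f3,0)
R=np.array([[np.cos(np.radians(a)),-np.sin(np.radians(a))],[np.sin(np.radians(a)),np.cos(np.radians(a))]])
fs=lambda x,y:px(x,y,5,265,125)
for n,p,z,s in(('jar',(248,233),.094,(356,190)),('narrow',(359,254),.113,(243,183)),('square',(466,276),.105,(131,221)),('purpleN',(246,441),.089,(261,41)),('purpleL',(75,201),.089,(529,146))):
    w=ray('top',*f1(*p),z)[:2]; q=ray('scene',*fs(*s),z)[:2]
    print(n,w,'scene',q,'in tray',R.T@(w-bt))
for k in(63,0,-63):print('cell',k,bt+R@np.array([-.044,k/1000]))
print('slide nominal',bt+R@np.array([.011,0]))
E
```

```text
tray [ 0.5882 -0.0042] yaw -8.893652819534644 long 0.19795407584138452 0.19525091081622845 short 0.15678345329131121 0.15785995646579032
slide [ 0.5969 -0.0164] yaw -8.883566743102058 long 0.08535145785436458 0.08682238326644431 short 0.0417193007322498 0.04076003129535841
carry [0.5338 0.3166] yaw 11.45981714688784 long 0.16130565577433414 0.1603522960015088 short 0.1194809806413447 0.11896036281743647
steel [ 0.5387 -0.2999] yaw 2.8399320215944956 long 0.253241418012034 0.2524136431695617 short 0.15098600512458174 0.15036060800827505
jar [0.5574 0.0644] scene [0.5579 0.0668] in tray [-0.041  0.063]
narrow [0.5465 0.0015] scene [0.5397 0.0077] in tray [-0.0421 -0.0008]
square [ 0.5353 -0.0584] scene [ 0.5309 -0.0545] in tray [-0.0439 -0.0617]
purpleN [0.4402 0.0634] scene [0.4361 0.0679] in tray [-0.1567  0.044 ]
purpleL [0.5741 0.1635] scene [0.5695 0.1684] in tray [-0.0399  0.1635]
cell 63 [0.5545 0.0648]
cell 0 [0.5447 0.0026]
cell -63 [ 0.535  -0.0597]
slide nominal [ 0.5991 -0.0059]
```

Careful with the scale: shifts go in shares of 0.5 m and turns go in shares of 60 degrees. That gives: 0.471 m / 0.5 = 0.942, -0.34 m / 0.5 = -0.68, -58.4 degrees / 60 = -0.9733.

>>> arm_command(
  targets=[
    [1,[0.942,-0.68,0.16],[0,0,-0.9733]],
    [1,[0.942,-0.68,0.16],[0,0,-0.9733]],
    [1,[0.942,-0.68,0.16],[0,0,-0.9733]],
    [1,[0.942,-0.68,0.16],[0,0,-0.9733]],
    [1,[0.942,-0.68,0.16],[0,0,-0.9733]],
    [1,[0.942,-0.68,0.16],[0,0,-0.9733]],
    [1,[0.942,-0.68,0.16],[0,0,-0.9733]],
    [1,[0.942,-0.68,0.16],[0,0,-0.9733]],
    [1,[0.942,-0.68,0.16],[0,0,-0.9733]],
    [1,[0.942,-0.68,0.16],[0,0,-0.9733]],
  ],
)

```text
clock: 1.1
ee_pos: [0.4906, -0.1293, 0.1626]
tcp_rot: [-0.0, 0.76, 0.65, -0.0]
force: [0.8, -0.7, 0.6]
opening: 0.0855
finger_force: 0.0
```

Scaled: 0.078 m / 0.5 = 0.156, 0.012 m / 0.5 = 0.024.

>>> arm_command(
  targets=[
    [1,[0.08,0.034,0.012],[0,0,0]],
    [1,[0.156,0.066,0.024],[0,0,0]],
    [1,[0.156,0.066,0.024],[0,0,0]],
    [1,[0.156,0.066,0.024],[0,0,0]],
    [1,[0.156,0.066,0.06],[0,0,0]],
    [1,[0.156,0.066,0.08],[0,0,0]],
    [1,[0.156,0.066,0.08],[0,0,0]],
    [1,[0.156,0.066,0.08],[0,0,0]],
    [1,[0.156,0.066,0.08],[0,0,0]],
    [1,[0.156,0.066,0.08],[0,0,0]],
  ],
)

```text
clock: 2.1
ee_pos: [0.5353, -0.0597, 0.1239]
tcp_rot: [0.001, 0.76, 0.65, 0.0]
force: [-0.7, 0.2, 0.6]
opening: 0.0857
finger_force: 0.0
```

```bash
python3 - <<'E'
from h import *
o=robot.get_obs();print(o['clock'],np.round(o['ee_pos'],4),np.round(o['tcp_rot'],4))
im=save('top','t3.png')
a=im[150:270,230:410,::-1];s=robot.camera('scene')[110:240,240:400,::-1]
a=cv2.resize(a,(780,520)) if 0 else cv2.resize(a,(400,267),interpolation=cv2.INTER_CUBIC);s=cv2.resize(s,(329,267),interpolation=cv2.INTER_CUBIC)
cv2.imwrite('pics/c3.png',cv2.hconcat([a,s]))
E
```

```text
2.1 [ 0.5353 -0.0597  0.1239] [5.000e-04 7.601e-01 6.498e-01 4.000e-04]
```

View pics/c3.png

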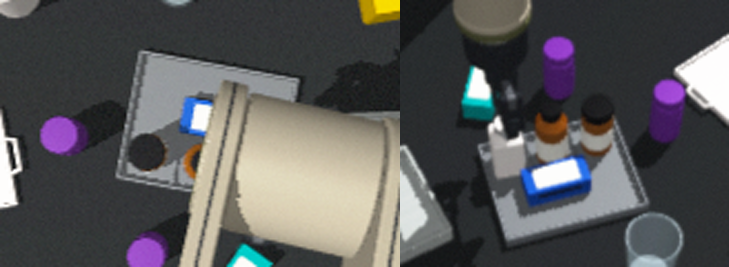

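The gripper at about (510,100) is over the square bottle, with the fingers in front of and behind it.

Scaled: 0.076 m / 0.5 = 0.152, 0.07 m / 0.5 = 0.14.

>>> arm_command(
  targets=[
    [1,[0,0,0.05],[0,0,0]],
    [1,[0,0,0.1],[0,0,0]],
    [1,[0,0,0.14],[0,0,0]],
    [1,[0,0,0.152],[0,0,0]],
    [1,[0,0,0.152],[0,0,0]],
    [0.4,[0,0,0.152],[0,0,0]],
    [0.3,[0,0,0.152],[0,0,0]],
    [0.2,[0,0,0.152],[0,0,0]],
    [0.2,[0,0,0.152],[0,0,0]],
    [0.2,[0,0,0.152],[0,0,0]],
  ],
)

```text
clock: 3.2
ee_pos: [0.5357, -0.0596, 0.0485]
tcp_rot: [0.001, 0.76, 0.65, 0.001]
force: [-2.3, -0.1, 6.0]
opening: 0.0416
finger_force: 59.6
```

Scaled: -0.244 m / 0.5 = -0.488, -0.211 m / 0.5 = -0.422.

>>> arm_command(
  targets=[
    [0.2,[0,0,-0.03],[0,0,0]],
    [0.2,[0,0,-0.09],[0,0,0]],
    [0.2,[0,0,-0.14],[0,0,0]],
    [0.2,[-0.036,0.006,-0.14],[0,0,0]],
    [0.2,[-0.104,0.018,-0.14],[0,0,0]],
    [0.2,[-0.184,0.032,-0.14],[0,0,0]],
    [0.2,[-0.262,0.046,-0.14],[0,0,0]],
    [0.2,[-0.342,0.062,-0.14],[0,0,0]],
    [0.2,[-0.422,0.076,-0.14],[0,0,0]],
    [0.2,[-0.488,0.088,-0.14],[0,0,0]],
  ],
)

```text
clock: 4.2
ee_pos: [0.5403, -0.3095, 0.1183]
tcp_rot: [0.001, 0.76, 0.65, 0.0]
force: [0.1, 0.4, -2.2]
opening: 0.0411
finger_force: 60.2
```

Scaled: 0.065 m / 0.5 = 0.13, -0.062 m / 0.5 = -0.124.

>>> arm_command(
  targets=[
    [0.2,[-0.06,0.01,0],[0,0,0]],
    [0.2,[-0.1,0.018,0],[0,0,0]],
    [0.2,[-0.124,0.022,0],[0,0,0]],
    [0.2,[-0.124,0.022,0],[0,0,0]],
    [0.2,[-0.124,0.022,0.03],[0,0,0]],
    [0.2,[-0.124,0.022,0.07],[0,0,0]],
    [0.2,[-0.124,0.022,0.106],[0,0,0]],
    [0.2,[-0.124,0.022,0.124],[0,0,0]],
    [0.2,[-0.124,0.022,0.13],[0,0,0]],
    [0.2,[-0.124,0.022,0.13],[0,0,0]],
  ],
)

```text
clock: 5.2
ee_pos: [0.5416, -0.3696, 0.0515]
tcp_rot: [-0.0, 0.76, 0.65, -0.0]
force: [-0.1, -0.1, -0.9]
opening: 0.0417
finger_force: 60.2
```

>>> arm_command(
  targets=[
    [0.2,[0,0,0.002],[0,0,0]],
    [0.2,[0,0,0.003],[0,0,0]],
    [0.2,[0,0,0.004],[0,0,0]],
    [0.2,[0,0,0.005],[0,0,0]],
    [0.2,[0,0,0.006],[0,0,0]],
    [0.2,[0,0,0.007],[0,0,0]],
    [0.2,[0,0,0.008],[0,0,0]],
    [0.2,[0,0,0.008],[0,0,0]],
    [0.2,[0,0,0.008],[0,0,0]],
    [0.2,[0,0,0.008],[0,0,0]],
  ],
)

```text
clock: 6.2
ee_pos: [0.5417, -0.3702, 0.0481]
tcp_rot: [-0.0, 0.76, 0.65, -0.0]
force: [-0.5, -0.1, -2.2]
opening: 0.0416
finger_force: 60.2
```

Scaled: 0.002 m / 0.5 = 0.004, 0.0015 m / 0.5 = 0.003.

>>> arm_command(
  targets=[
    [0.2,[0,0,0.001],[0,0,0]],
    [0.2,[0,0,0.002],[0,0,0]],
    [0.2,[0,0,0.002],[0,0,0]],
    [0.2,[0,0,0.003],[0,0,0]],
    [0.2,[0,0,0.003],[0,0,0]],
    [0.2,[0,0,0.004],[0,0,0]],
    [0.2,[0,0,0.004],[0,0,0]],
    [0.2,[0,0,0.004],[0,0,0]],
    [0.2,[0,0,0.004],[0,0,0]],
    [0.2,[0,0,0.004],[0,0,0]],
  ],
)

```text
clock: 7.2
ee_pos: [0.5419, -0.3704, 0.0476]
tcp_rot: [0.0, 0.76, 0.65, -0.0]
force: [-5.0, 3.8, 10.4]
opening: 0.0416
finger_force: 61.2
```

>>> arm_command(
  targets=[
    [0.4,[0,0,0],[0,0,0]],
    [0.6,[0,0,0],[0,0,0]],
    [0.8,[0,0,0],[0,0,0]],
    [1,[0,0,0],[0,0,0]],
    [1,[0,0,0],[0,0,0]],
    [1,[0,0,-0.03],[0,0,0]],
    [1,[0,0,-0.08],[0,0,0]],
    [1,[0,0,-0.13],[0,0,0]],
    [1,[0,0,-0.17],[0,0,0]],
    [1,[0,0,-0.17],[0,0,0]],
  ],
)

```text
clock: 8.2
ee_pos: [0.544, -0.3719, 0.1367]
tcp_rot: [0.004, 0.76, 0.65, 0.001]
force: [0.2, -0.1, 0.5]
opening: 0.0855
finger_force: 0.0
```

>>> arm_command(
  targets=[
    [1,[0.05,-0.008,0],[0,0,0]],
    [1,[0.13,-0.018,0],[0,0,0]],
    [1,[0.22,-0.032,0],[0,0,0]],
    [1,[0.31,-0.046,0],[0,0,0]],
    [1,[0.4,-0.058,0],[0,0,0]],
    [1,[0.49,-0.072,0],[0,0,0]],
    [1,[0.58,-0.084,0],[0,0,0]],
    [1,[0.67,-0.098,0],[0,0,0]],
    [1,[0.736,-0.108,0],[0,0,0]],
    [1,[0.736,-0.108,0],[0,0,0]],
  ],
)

```text
clock: 9.2
ee_pos: [0.5449, 0.0058, 0.1307]
tcp_rot: [-0.001, 0.759, 0.652, 0.0]
force: [0.3, -0.3, 0.0]
opening: 0.0853
finger_force: 0.0
```

```bash
python3 - <<'E'
from h import *
o=robot.get_obs();print(o['clock'],np.round(o['ee_pos'],4),np.round(o['tcp_rot'],4))
s=robot.camera('scene')[100:280,140:400,::-1]
cv2.imwrite('pics/c4.png',cv2.resize(s,(780,540),interpolation=cv2.INTER_CUBIC))
E
```

```text
9.2 [0.5449 0.0058 0.1307] [-7.000e-04  7.586e-01  6.516e-01  2.000e-04]
```

View pics/c4.png

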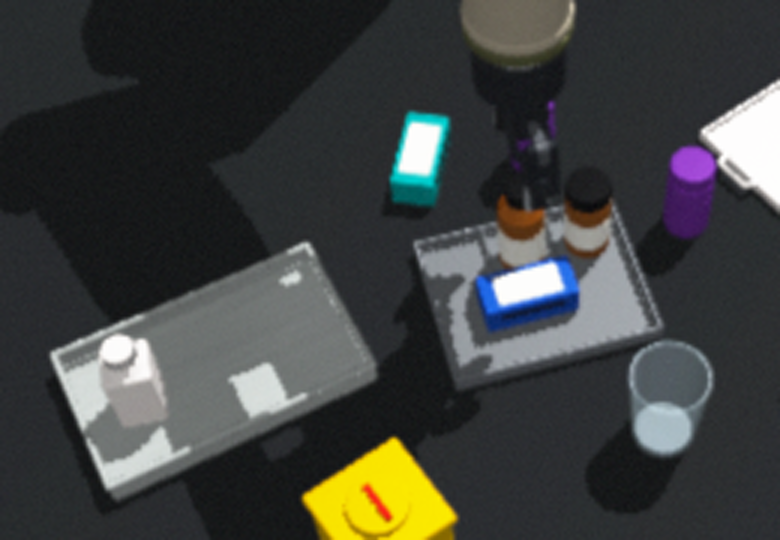

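The square bottle stands at (130,380) in the steel tray, and the gripper is above the narrow bottle at (522,210). I'll descend and let it settle before closing.

Scaled: 0.082 m / 0.5 = 0.164, 0.08 m / 0.5 = 0.16.

>>> arm_command(
  targets=[
    [1,[0,0,0],[0,0,0]],
    [1,[0,0,0.02],[0,0,0]],
    [1,[0,0,0.07],[0,0,0]],
    [1,[0,0,0.12],[0,0,0]],
    [1,[0,0,0.16],[0,0,0]],
    [1,[0,0,0.164],[0,0,0]],
    [1,[0,0,0.164],[0,0,0]],
    [1,[0,0,0.164],[0,0,0]],
    [1,[0,0,0.164],[0,0,0]],
    [1,[0,0,0.164],[0,0,0]],
  ],
)

```text
clock: 10.25
ee_pos: [0.5464, 0.0016, 0.0503]
tcp_rot: [0.001, 0.76, 0.65, 0.001]
force: [0.4, -0.5, -0.2]
opening: 0.0856
finger_force: 0.0
```

Scaled: 0.002 m / 0.5 = 0.004.

>>> arm_command(
  targets=[
    [1,[0,0,0.004],[0,0,0]],
    [0.5,[0,0,0.004],[0,0,0]],
    [0.4,[0,0,0.004],[0,0,0]],
    [0.3,[0,0,0.004],[0,0,0]],
    [0.2,[0,0,0.004],[0,0,0]],
    [0.2,[0,0,0.004],[0,0,0]],
    [0.2,[0,0,0.004],[0,0,0]],
    [0.2,[0,0,0.004],[0,0,0]],
    [0.2,[0,0,0.004],[0,0,0]],
    [0.2,[0,0,0.004],[0,0,0]],
  ],
)

```text
clock: 11.25
ee_pos: [0.5454, 0.0018, 0.0472]
tcp_rot: [-0.0, 0.76, 0.65, -0.0]
force: [-3.8, 1.0, 4.8]
opening: 0.0424
finger_force: 60.9
```

Scaled: -0.24 m / 0.5 = -0.48, -0.07 m / 0.5 = -0.14.

>>> arm_command(
  targets=[
    [0.2,[0,0,-0.03],[0,0,0]],
    [0.2,[0,0,-0.09],[0,0,0]],
    [0.2,[0,0,-0.14],[0,0,0]],
    [0.2,[-0.036,0.004,-0.14],[0,0,0]],
    [0.2,[-0.104,0.014,-0.14],[0,0,0]],
    [0.2,[-0.184,0.024,-0.14],[0,0,0]],
    [0.2,[-0.262,0.034,-0.14],[0,0,0]],
    [0.2,[-0.342,0.046,-0.14],[0,0,0]],
    [0.2,[-0.418,0.056,-0.14],[0,0,0]],
    [0.2,[-0.48,0.064,-0.14],[0,0,0]],
  ],
)

```text
clock: 12.25
ee_pos: [0.5397, -0.2427, 0.1179]
tcp_rot: [0.001, 0.76, 0.65, 0.0]
force: [0.2, -0.1, -1.2]
opening: 0.0428
finger_force: 61.2
```

Scaled: 0.067 m / 0.5 = 0.134, 0.064 m / 0.5 = 0.128.

>>> arm_command(
  targets=[
    [0.2,[-0.06,0.008,0],[0,0,0]],
    [0.2,[-0.1,0.014,0],[0,0,0]],
    [0.2,[-0.118,0.016,0],[0,0,0]],
    [0.2,[-0.118,0.016,0],[0,0,0]],
    [0.2,[-0.118,0.016,0.03],[0,0,0]],
    [0.2,[-0.118,0.016,0.07],[0,0,0]],
    [0.2,[-0.118,0.016,0.108],[0,0,0]],
    [0.2,[-0.118,0.016,0.128],[0,0,0]],
    [0.2,[-0.118,0.016,0.134],[0,0,0]],
    [0.2,[-0.118,0.016,0.134],[0,0,0]],
  ],
)

```text
clock: 13.25
ee_pos: [0.5385, -0.299, 0.0496]
tcp_rot: [-0.001, 0.76, 0.65, -0.0]
force: [-0.4, -0.4, -0.7]
opening: 0.0427
finger_force: 61.2
```

Scaled: 0.004 m / 0.5 = 0.008, 0.001 m / 0.5 = 0.002.

>>> arm_command(
  targets=[
    [0.2,[0,0,0.001],[0,0,0]],
    [0.2,[0,0,0.002],[0,0,0]],
    [0.2,[0,0,0.003],[0,0,0]],
    [0.2,[0,0,0.004],[0,0,0]],
    [0.2,[0,0,0.005],[0,0,0]],
    [0.2,[0,0,0.006],[0,0,0]],
    [0.2,[0,0,0.007],[0,0,0]],
    [0.2,[0,0,0.008],[0,0,0]],
    [0.2,[0,0,0.008],[0,0,0]],
    [0.2,[0,0,0.008],[0,0,0]],
  ],
)

```text
clock: 14.25
ee_pos: [0.5386, -0.2999, 0.0463]
tcp_rot: [0.0, 0.76, 0.65, -0.0]
force: [-1.3, 0.7, 1.5]
opening: 0.0427
finger_force: 61.5
```

Scaled: -0.085 m / 0.5 = -0.17, -0.065 m / 0.5 = -0.13.

>>> arm_command(
  targets=[
    [0.4,[0,0,0],[0,0,0]],
    [0.6,[0,0,0],[0,0,0]],
    [0.8,[0,0,0],[0,0,0]],
    [1,[0,0,0],[0,0,0]],
    [1,[0,0,0],[0,0,0]],
    [1,[0,0,-0.03],[0,0,0]],
    [1,[0,0,-0.08],[0,0,0]],
    [1,[0,0,-0.13],[0,0,0]],
    [1,[0,0,-0.17],[0,0,0]],
    [1,[0,0,-0.17],[0,0,0]],
  ],
)

```text
clock: 15.25
ee_pos: [0.541, -0.3014, 0.1366]
tcp_rot: [0.004, 0.76, 0.65, 0.001]
force: [1.1, 0.1, 0.3]
opening: 0.0853
finger_force: 0.0
```

Scaled: 0.363 m / 0.5 = 0.726, 0.355 m / 0.5 = 0.71.

>>> arm_command(
  targets=[
    [1,[0.05,-0.006,0],[0,0,0]],
    [1,[0.13,-0.014,0],[0,0,0]],
    [1,[0.22,-0.024,0],[0,0,0]],
    [1,[0.31,-0.034,0],[0,0,0]],
    [1,[0.4,-0.044,0],[0,0,0]],
    [1,[0.49,-0.052,0],[0,0,0]],
    [1,[0.58,-0.062,0],[0,0,0]],
    [1,[0.66,-0.072,0],[0,0,0]],
    [1,[0.71,-0.076,0],[0,0,0]],
    [1,[0.726,-0.078,0],[0,0,0]],
  ],
)

```text
clock: 16.25
ee_pos: [0.5559, 0.0675, 0.1307]
tcp_rot: [-0.0, 0.759, 0.651, -0.0]
force: [0.1, -0.1, 0.3]
opening: 0.0853
finger_force: 0.0
```

Scaled: 0.085 m / 0.5 = 0.17, 0.08 m / 0.5 = 0.16.

>>> arm_command(
  targets=[
    [1,[0,0,0],[0,0,0]],
    [1,[0,0,0.02],[0,0,0]],
    [1,[0,0,0.07],[0,0,0]],
    [1,[0,0,0.12],[0,0,0]],
    [1,[0,0,0.16],[0,0,0]],
    [1,[0,0,0.17],[0,0,0]],
    [1,[0,0,0.17],[0,0,0]],
    [1,[0,0,0.17],[0,0,0]],
    [1,[0,0,0.17],[0,0,0]],
    [1,[0,0,0.17],[0,0,0]],
  ],
)

```text
clock: 17.25
ee_pos: [0.5573, 0.0648, 0.0474]
tcp_rot: [0.001, 0.76, 0.65, 0.001]
force: [0.4, -1.2, 0.3]
opening: 0.0853
finger_force: 0.0
```

Scaled: 0.0025 m / 0.5 = 0.005.

>>> arm_command(
  targets=[
    [1,[0,0,0.005],[0,0,0]],
    [0.5,[0,0,0.005],[0,0,0]],
    [0.4,[0,0,0.005],[0,0,0]],
    [0.3,[0,0,0.005],[0,0,0]],
    [0.2,[0,0,0.005],[0,0,0]],
    [0.2,[0,0,0.005],[0,0,0]],
    [0.2,[0,0,0.005],[0,0,0]],
    [0.2,[0,0,0.005],[0,0,0]],
    [0.2,[0,0,0.005],[0,0,0]],
    [0.2,[0,0,0.005],[0,0,0]],
  ],
)

```text
clock: 18.25
ee_pos: [0.5563, 0.0649, 0.0439]
tcp_rot: [-0.0, 0.76, 0.65, 0.0]
force: [-3.3, -0.1, 5.3]
opening: 0.0422
finger_force: 60.8
```

Scaled: -0.236 m / 0.5 = -0.472, -0.207 m / 0.5 = -0.414.

>>> arm_command(
  targets=[
    [0.2,[0,0,-0.03],[0,0,0]],
    [0.2,[0,0,-0.09],[0,0,0]],
    [0.2,[0,0,-0.14],[0,0,0]],
    [0.2,[-0.036,0.004,-0.14],[0,0,0]],
    [0.2,[-0.104,0.01,-0.14],[0,0,0]],
    [0.2,[-0.184,0.016,-0.14],[0,0,0]],
    [0.2,[-0.262,0.022,-0.14],[0,0,0]],
    [0.2,[-0.342,0.028,-0.14],[0,0,0]],
    [0.2,[-0.414,0.036,-0.14],[0,0,0]],
    [0.2,[-0.472,0.04,-0.14],[0,0,0]],
  ],
)

```text
clock: 19.25
ee_pos: [0.5393, -0.1737, 0.1143]
tcp_rot: [0.0, 0.76, 0.65, 0.0]
force: [-0.3, -0.0, -2.0]
opening: 0.0422
finger_force: 61.3
```

Scaled: 0.067 m / 0.5 = 0.134, 0.064 m / 0.5 = 0.128.

>>> arm_command(
  targets=[
    [0.2,[-0.06,0.006,0],[0,0,0]],
    [0.2,[-0.1,0.008,0],[0,0,0]],
    [0.2,[-0.118,0.01,0],[0,0,0]],
    [0.2,[-0.118,0.01,0],[0,0,0]],
    [0.2,[-0.118,0.01,0.03],[0,0,0]],
    [0.2,[-0.118,0.01,0.07],[0,0,0]],
    [0.2,[-0.118,0.01,0.108],[0,0,0]],
    [0.2,[-0.118,0.01,0.128],[0,0,0]],
    [0.2,[-0.118,0.01,0.134],[0,0,0]],
    [0.2,[-0.118,0.01,0.134],[0,0,0]],
  ],
)

```text
clock: 20.25
ee_pos: [0.5352, -0.2297, 0.0461]
tcp_rot: [-0.0, 0.76, 0.65, -0.0]
force: [-0.5, 0.6, -1.3]
opening: 0.0426
finger_force: 61.2
```

Scaled: 0.004 m / 0.5 = 0.008, 0.0035 m / 0.5 = 0.007.

>>> arm_command(
  targets=[
    [0.2,[0,0,0.001],[0,0,0]],
    [0.2,[0,0,0.002],[0,0,0]],
    [0.2,[0,0,0.003],[0,0,0]],
    [0.2,[0,0,0.004],[0,0,0]],
    [0.2,[0,0,0.005],[0,0,0]],
    [0.2,[0,0,0.006],[0,0,0]],
    [0.2,[0,0,0.007],[0,0,0]],
    [0.2,[0,0,0.008],[0,0,0]],
    [0.2,[0,0,0.008],[0,0,0]],
    [0.2,[0,0,0.008],[0,0,0]],
  ],
)

```text
clock: 21.25
ee_pos: [0.5353, -0.2306, 0.0429]
tcp_rot: [0.0, 0.76, 0.65, -0.0]
force: [-3.3, 1.1, 3.8]
opening: 0.0423
finger_force: 61.7
```

Scaled: -0.085 m / 0.5 = -0.17, -0.065 m / 0.5 = -0.13.

>>> arm_command(
  targets=[
    [0.4,[0,0,0],[0,0,0]],
    [0.6,[0,0,0],[0,0,0]],
    [0.8,[0,0,0],[0,0,0]],
    [1,[0,0,0],[0,0,0]],
    [1,[0,0,0],[0,0,0]],
    [1,[0,0,-0.03],[0,0,0]],
    [1,[0,0,-0.08],[0,0,0]],
    [1,[0,0,-0.13],[0,0,0]],
    [1,[0,0,-0.17],[0,0,0]],
    [1,[0,0,-0.17],[0,0,0]],
  ],
)

```text
clock: 22.25
ee_pos: [0.5379, -0.2318, 0.1328]
tcp_rot: [0.004, 0.76, 0.65, 0.001]
force: [0.5, -1.1, 0.6]
opening: 0.0857
finger_force: 0.0
```

```bash
python3 - <<'E'
from h import *
t=robot.camera('top')[165:255,275:435,::-1];s=robot.camera('scene')[130:270,140:370,::-1]
t=cv2.resize(t,(533,300),interpolation=cv2.INTER_CUBIC);s=cv2.resize(s,(460,280),interpolation=cv2.INTER_CUBIC)
o=np.zeros((580,533,3),np.uint8);o[:300]=t;o[300:,:460]=s;cv2.imwrite('pics/c5.png',o)
E
```

```text
(no output)
```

View pics/c5.png

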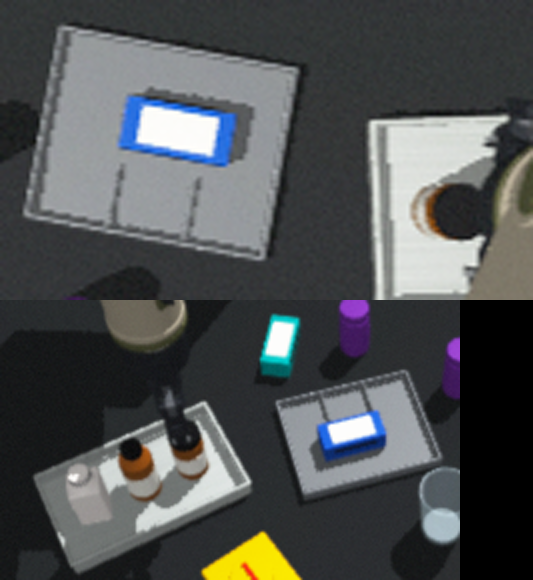

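All three bottles stand in the steel tray (square at (88,490), narrow at (140,468), jar at (190,447) in the lower crop). The slide box is unmoved at (178,130) in the upper crop. Next is the slide box.

Scaled: 0.221 m / 0.5 = 0.442, 0.016 m / 0.5 = 0.032.

>>> arm_command(
  targets=[
    [1,[0.04,0.006,0],[0,0,0]],
    [1,[0.1,0.012,0],[0,0,0]],
    [1,[0.18,0.022,0],[0,0,0]],
    [1,[0.26,0.032,0],[0,0,0]],
    [1,[0.34,0.042,0],[0,0,0]],
    [1,[0.4,0.05,0],[0,0,0]],
    [1,[0.442,0.056,0],[0,0,0]],
    [1,[0.442,0.056,0],[0,0,0]],
    [1,[0.442,0.056,0.04],[0,0,0]],
    [1,[0.442,0.056,0.08],[0,0,0]],
  ],
)

```text
clock: 23.35
ee_pos: [0.597, -0.0169, 0.0867]
tcp_rot: [0.0, 0.76, 0.65, -0.0]
force: [0.2, -0.8, 0.5]
opening: 0.0854
finger_force: 0.0
```

Scaled: 0.068 m / 0.5 = 0.136, 0.065 m / 0.5 = 0.13.

>>> arm_command(
  targets=[
    [1,[0,0,0.04],[0,0,0]],
    [1,[0,0,0.07],[0,0,0]],
    [1,[0,0,0.1],[0,0,0]],
    [1,[0,0,0.12],[0,0,0]],
    [1,[0,0,0.13],[0,0,0]],
    [1,[0,0,0.136],[0,0,0]],
    [1,[0,0,0.136],[0,0,0]],
    [1,[0,0,0.136],[0,0,0]],
    [1,[0,0,0.136],[0,0,0]],
    [1,[0,0,0.136],[0,0,0]],
  ],
)

```text
clock: 24.35
ee_pos: [0.5977, -0.0165, 0.0202]
tcp_rot: [0.0, 0.76, 0.65, 0.0]
force: [-0.4, -0.2, -0.0]
opening: 0.0849
finger_force: 0.0
```

Scaled: 0.009 m / 0.5 = 0.018, 0.007 m / 0.5 = 0.014.

>>> arm_command(
  targets=[
    [1,[0,0,0.008],[0,0,0]],
    [1,[0,0,0.014],[0,0,0]],
    [1,[0,0,0.018],[0,0,0]],
    [0.6,[0,0,0.018],[0,0,0]],
    [0.5,[0,0,0.018],[0,0,0]],
    [0.4,[0,0,0.018],[0,0,0]],
    [0.3,[0,0,0.018],[0,0,0]],
    [0.2,[0,0,0.018],[0,0,0]],
    [0.2,[0,0,0.018],[0,0,0]],
    [0.2,[0,0,0.018],[0,0,0]],
  ],
)

```text
clock: 25.35
ee_pos: [0.5976, -0.0165, 0.0109]
tcp_rot: [0.0, 0.76, 0.65, 0.0]
force: [-0.4, -0.6, 3.1]
opening: 0.041
finger_force: 62.1
```

Scaled: 0.169 m / 0.5 = 0.338, -0.125 m / 0.5 = -0.25.

>>> arm_command(
  targets=[
    [0.2,[0,0,-0.024],[0,0,0]],
    [0.2,[0,0,-0.08],[0,0,0]],
    [0.2,[0,0,-0.15],[0,0,0]],
    [0.2,[0,0,-0.216],[0,0,0]],
    [0.2,[0,0,-0.25],[0,0,0]],
    [0.2,[0.04,-0.014,-0.25],[0,0,0]],
    [0.2,[0.11,-0.04,-0.25],[0,0,0]],
    [0.2,[0.186,-0.066,-0.25],[0,0,0]],
    [0.2,[0.262,-0.094,-0.25],[0,0,0]],
    [0.2,[0.338,-0.122,-0.25],[0,0,0]],
  ],
)

```text
clock: 26.35
ee_pos: [0.5625, 0.1612, 0.1361]
tcp_rot: [-0.0, 0.76, 0.65, -0.0]
force: [0.5, 0.4, -0.8]
opening: 0.0412
finger_force: 61.8
```

Scaled: 0.15 m / 0.5 = 0.3, 0.135 m / 0.5 = 0.27, -20.4 degrees / 60 = -0.34.

>>> arm_command(
  targets=[
    [0.2,[0.076,-0.028,0],[0,0,-0.0667]],
    [0.2,[0.152,-0.054,0],[0,0,-0.15]],
    [0.2,[0.22,-0.078,0],[0,0,-0.2333]],
    [0.2,[0.27,-0.096,0],[0,0,-0.3]],
    [0.2,[0.3,-0.107,0],[0,0,-0.34]],
    [0.2,[0.3,-0.107,0],[0,0,-0.34]],
    [0.2,[0.3,-0.107,0.03],[0,0,-0.34]],
    [0.2,[0.3,-0.107,0.08],[0,0,-0.34]],
    [0.2,[0.3,-0.107,0.13],[0,0,-0.34]],
    [0.2,[0.3,-0.107,0.17],[0,0,-0.34]],
  ],
)

```text
clock: 27.35
ee_pos: [0.533, 0.314, 0.0477]
tcp_rot: [-0.0, 0.634, 0.773, -0.001]
force: [0.3, -0.6, -0.7]
opening: 0.041
finger_force: 61.8
```

Scaled: 0.015 m / 0.5 = 0.03, 0.01 m / 0.5 = 0.02.

>>> arm_command(
  targets=[
    [0.2,[0,0,0.02],[0,0,0]],
    [0.2,[0,0,0.03],[0,0,0]],
    [0.2,[0,0,0.03],[0,0,0]],
    [0.2,[0,0,0.03],[0,0,0]],
    [0.2,[0,0,0.03],[0,0,0]],
    [0.2,[0,0,0.03],[0,0,0]],
    [0.2,[0,0,0.03],[0,0,0]],
    [0.2,[0,0,0.03],[0,0,0]],
    [0.2,[0,0,0.03],[0,0,0]],
    [0.2,[0,0,0.03],[0,0,0]],
  ],
)

```text
clock: 28.35
ee_pos: [0.5335, 0.3164, 0.0356]
tcp_rot: [-0.0, 0.633, 0.774, -0.0]
force: [-0.4, 0.3, -0.5]
opening: 0.041
finger_force: 61.8
```

```bash
python3 - <<'E'
from h import *
o=robot.get_obs();print(o['clock'],np.round(o['ee_pos'],4),np.round(o['tcp_rot'],4))
print('psi',np.degrees(2*np.arctan2(o['tcp_rot'][2],o['tcp_rot'][1])))
s=robot.camera('scene')[90:210,310:470,::-1]
cv2.imwrite('pics/c6.png',cv2.resize(s,(640,480),interpolation=cv2.INTER_CUBIC))
E
```

```text
28.35 [0.5335 0.3164 0.0356] [-0.      0.6328  0.7743 -0.    ]
psi 101.48153377755499
```

View pics/c6.png

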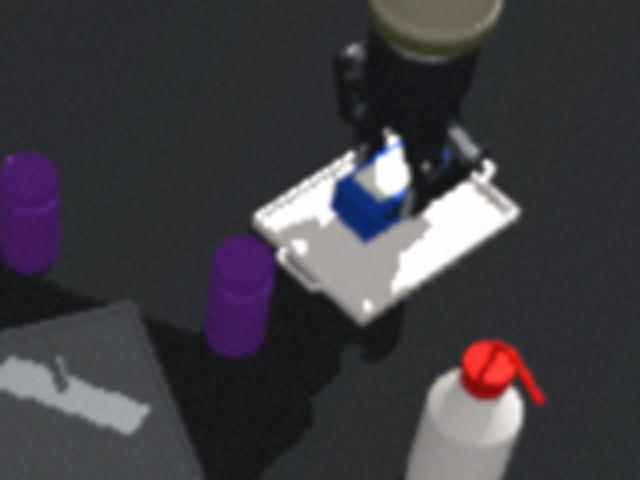

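The box at (370,195) hangs level and lengthwise over the carry tray, so I'll set it down gently.

>>> arm_command(
  targets=[
    [0.2,[0,0,0.016],[0,0,0]],
    [0.2,[0,0,0.032],[0,0,0]],
    [0.2,[0,0,0.042],[0,0,0]],
    [0.2,[0,0,0.046],[0,0,0]],
    [0.2,[0,0,0.048],[0,0,0]],
    [0.2,[0,0,0.049],[0,0,0]],
    [0.2,[0,0,0.05],[0,0,0]],
    [0.2,[0,0,0.051],[0,0,0]],
    [0.2,[0,0,0.052],[0,0,0]],
    [0.2,[0,0,0.052],[0,0,0]],
  ],
)

```text
clock: 29.4
ee_pos: [0.5338, 0.3165, 0.0099]
tcp_rot: [0.0, 0.633, 0.774, 0.0]
force: [0.6, 0.2, 0.2]
opening: 0.0409
finger_force: 61.8
```

Scaled: -0.06 m / 0.5 = -0.12, -0.04 m / 0.5 = -0.08.

>>> arm_command(
  targets=[
    [0.2,[0,0,0.001],[0,0,0]],
    [0.2,[0,0,0.001],[0,0,0]],
    [0.52,[0,0,0.001],[0,0,0]],
    [0.56,[0,0,0.001],[0,0,0]],
    [0.62,[0,0,0.001],[0,0,0]],
    [0.66,[0,0,0],[0,0,0]],
    [0.66,[0,0,-0.008],[0,0,0]],
    [0.66,[0,0,-0.036],[0,0,0]],
    [0.66,[0,0,-0.08],[0,0,0]],
    [0.66,[0,0,-0.12],[0,0,0]],
  ],
)

```text
clock: 30.4
ee_pos: [0.5338, 0.3165, 0.0715]
tcp_rot: [0.0, 0.633, 0.774, 0.0]
force: [0.7, 0.0, 0.6]
opening: 0.0561
finger_force: 0.0
```

Scaled: -0.343 m / 0.5 = -0.686, -0.305 m / 0.5 = -0.61, 20.4 degrees / 60 = 0.34.

>>> arm_command(
  targets=[
    [0.66,[0,0,-0.09],[0,0,0]],
    [0.8,[0,0,-0.17],[0,0,0]],
    [1,[-0.06,-0.012,-0.17],[0,0,0.05]],
    [1,[-0.16,-0.032,-0.17],[0,0,0.1]],
    [1,[-0.26,-0.052,-0.17],[0,0,0.15]],
    [1,[-0.36,-0.072,-0.17],[0,0,0.2]],
    [1,[-0.446,-0.09,-0.17],[0,0,0.25]],
    [1,[-0.53,-0.106,-0.17],[0,0,0.3]],
    [1,[-0.61,-0.122,-0.17],[0,0,0.34]],
    [1,[-0.686,-0.138,-0.17],[0,0,0.34]],
  ],
)

```text
clock: 31.4
ee_pos: [0.5344, -0.0354, 0.1562]
tcp_rot: [0.001, 0.761, 0.649, 0.001]
force: [-0.6, -0.4, -0.1]
opening: 0.0853
finger_force: 0.0
```

Scaled: -0.1945 m / 0.5 = -0.389, -0.18 m / 0.5 = -0.36.

>>> arm_command(
  targets=[
    [1,[-0.08,0.012,0],[0,0,0]],
    [1,[-0.16,0.026,0],[0,0,0]],
    [1,[-0.24,0.038,0],[0,0,0]],
    [1,[-0.31,0.05,0],[0,0,0]],
    [1,[-0.36,0.058,0],[0,0,0]],
    [1,[-0.389,0.062,0],[0,0,0]],
    [1,[-0.389,0.062,0],[0,0,0]],
    [1,[-0.389,0.062,0.02],[0,0,0]],
    [1,[-0.389,0.062,0.05],[0,0,0]],
    [1,[-0.389,0.062,0.05],[0,0,0]],
  ],
)

```text
clock: 32.4
ee_pos: [0.5329, -0.2281, 0.1259]
tcp_rot: [-0.003, 0.759, 0.651, -0.001]
force: [-0.3, -0.6, -0.6]
opening: 0.0853
finger_force: 0.0
```

```bash
python3 - <<'E'
from h import *
o=robot.get_obs();print(o['clock'],np.round(o['ee_pos'],4),np.round(o['tcp_rot'],4))
t=robot.camera('top')[180:270,160:380,::-1];s=robot.camera('scene')[130:270,140:370,::-1]
t=cv2.resize(t,(660,270),interpolation=cv2.INTER_CUBIC);s=cv2.resize(s,(460,280),interpolation=cv2.INTER_CUBIC)
c=np.zeros((550,660,3),np.uint8);c[:270]=t;c[270:,:460]=s;cv2.imwrite('pics/c7.png',c)
E
```

```text
32.4 [ 0.5329 -0.2281  0.1259] [-0.0026  0.7595  0.6505 -0.0009]
```

View pics/c7.png

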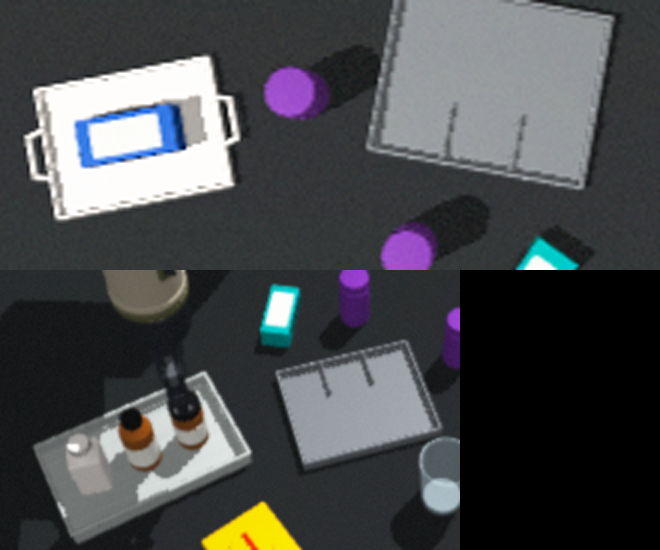

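The slide box is flat, lengthwise and centred at (130,135) in the carry tray, whose centre is about (134,137). Next, the jar goes back.

Scaled: 0.082 m / 0.5 = 0.164, 0.078 m / 0.5 = 0.156.

>>> arm_command(
  targets=[
    [1,[0,0,0],[0,0,0]],
    [1,[0,0,0.02],[0,0,0]],
    [1,[0,0,0.07],[0,0,0]],
    [1,[0,0,0.12],[0,0,0]],
    [1,[0,0,0.156],[0,0,0]],
    [1,[0,0,0.164],[0,0,0]],
    [1,[0,0,0.164],[0,0,0]],
    [1,[0,0,0.164],[0,0,0]],
    [1,[0,0,0.164],[0,0,0]],
    [1,[0,0,0.164],[0,0,0]],
  ],
)

```text
clock: 33.5
ee_pos: [0.5355, -0.2309, 0.0488]
tcp_rot: [0.001, 0.76, 0.65, 0.0]
force: [-0.7, -0.1, -0.5]
opening: 0.0854
finger_force: 0.0
```

Scaled: 0.005 m / 0.5 = 0.01, 0.003 m / 0.5 = 0.006.

>>> arm_command(
  targets=[
    [1,[0,0,0.006],[0,0,0]],
    [1,[0,0,0.01],[0,0,0]],
    [0.5,[0,0,0.01],[0,0,0]],
    [0.4,[0,0,0.01],[0,0,0]],
    [0.3,[0,0,0.01],[0,0,0]],
    [0.2,[0,0,0.01],[0,0,0]],
    [0.2,[0,0,0.01],[0,0,0]],
    [0.2,[0,0,0.01],[0,0,0]],
    [0.2,[0,0,0.01],[0,0,0]],
    [0.2,[0,0,0.01],[0,0,0]],
  ],
)

```text
clock: 34.5
ee_pos: [0.5349, -0.2305, 0.0429]
tcp_rot: [0.0, 0.76, 0.65, 0.0]
force: [-1.5, -0.0, 5.7]
opening: 0.0426
finger_force: 61.4
```

>>> arm_command(
  targets=[
    [0.2,[0,0,-0.03],[0,0,0]],
    [0.2,[0,0,-0.09],[0,0,0]],
    [0.2,[0,0,-0.14],[0,0,0]],
    [0.2,[0.036,-0.004,-0.14],[0,0,0]],
    [0.2,[0.104,-0.01,-0.14],[0,0,0]],
    [0.2,[0.184,-0.016,-0.14],[0,0,0]],
    [0.2,[0.262,-0.022,-0.14],[0,0,0]],
    [0.2,[0.342,-0.028,-0.14],[0,0,0]],
    [0.2,[0.414,-0.036,-0.14],[0,0,0]],
    [0.2,[0.472,-0.04,-0.14],[0,0,0]],
  ],
)

```text
clock: 35.5
ee_pos: [0.5501, 0.009, 0.1114]
tcp_rot: [-0.001, 0.76, 0.65, -0.0]
force: [0.3, 0.2, -2.2]
opening: 0.042
finger_force: 61.3
```

Scaled: 0.065 m / 0.5 = 0.13, 0.062 m / 0.5 = 0.124.

>>> arm_command(
  targets=[
    [0.2,[0.06,-0.006,0],[0,0,0]],
    [0.2,[0.1,-0.008,0],[0,0,0]],
    [0.2,[0.118,-0.01,0],[0,0,0]],
    [0.2,[0.118,-0.01,0],[0,0,0]],
    [0.2,[0.118,-0.01,0.03],[0,0,0]],
    [0.2,[0.118,-0.01,0.07],[0,0,0]],
    [0.2,[0.118,-0.01,0.106],[0,0,0]],
    [0.2,[0.118,-0.01,0.124],[0,0,0]],
    [0.2,[0.118,-0.01,0.13],[0,0,0]],
    [0.2,[0.118,-0.01,0.13],[0,0,0]],
  ],
)

```text
clock: 36.5
ee_pos: [0.5554, 0.0643, 0.047]
tcp_rot: [-0.0, 0.76, 0.65, -0.0]
force: [-0.3, 0.4, -3.1]
opening: 0.0424
finger_force: 61.3
```

>>> arm_command(
  targets=[
    [0.2,[0,0,0.001],[0,0,0]],
    [0.2,[0,0,0.002],[0,0,0]],
    [0.2,[0,0,0.003],[0,0,0]],
    [0.2,[0,0,0.004],[0,0,0]],
    [0.2,[0,0,0.005],[0,0,0]],
    [0.2,[0,0,0.006],[0,0,0]],
    [0.2,[0,0,0.007],[0,0,0]],
    [0.2,[0,0,0.008],[0,0,0]],
    [0.2,[0,0,0.008],[0,0,0]],
    [0.2,[0,0,0.008],[0,0,0]],
  ],
)

```text
clock: 37.5
ee_pos: [0.5558, 0.0649, 0.0439]
tcp_rot: [-0.0, 0.76, 0.65, 0.0]
force: [-2.1, -0.0, 4.5]
opening: 0.0424
finger_force: 61.9
```

Scaled: -0.088 m / 0.5 = -0.176, -0.065 m / 0.5 = -0.13.

>>> arm_command(
  targets=[
    [0.4,[0,0,0],[0,0,0]],
    [0.6,[0,0,0],[0,0,0]],
    [0.8,[0,0,0],[0,0,0]],
    [1,[0,0,0],[0,0,0]],
    [1,[0,0,0],[0,0,0]],
    [1,[0,0,-0.03],[0,0,0]],
    [1,[0,0,-0.08],[0,0,0]],
    [1,[0,0,-0.13],[0,0,0]],
    [1,[0,0,-0.176],[0,0,0]],
    [1,[0,0,-0.176],[0,0,0]],
  ],
)

```text
clock: 38.5
ee_pos: [0.5588, 0.065, 0.1371]
tcp_rot: [0.003, 0.76, 0.65, 0.003]
force: [0.4, -0.2, 0.4]
opening: 0.0855
finger_force: 0.0
```

>>> arm_command(
  targets=[
    [1,[-0.05,0.006,0],[0,0,0]],
    [1,[-0.13,0.014,0],[0,0,0]],
    [1,[-0.22,0.024,0],[0,0,0]],
    [1,[-0.31,0.034,0],[0,0,0]],
    [1,[-0.4,0.044,0],[0,0,0]],
    [1,[-0.49,0.052,0],[0,0,0]],
    [1,[-0.58,0.062,0],[0,0,0]],
    [1,[-0.66,0.072,0],[0,0,0]],
    [1,[-0.71,0.076,0],[0,0,0]],
    [1,[-0.726,0.078,0],[0,0,0]],
  ],
)

```text
clock: 39.5
ee_pos: [0.5371, -0.3026, 0.1314]
tcp_rot: [0.0, 0.761, 0.649, -0.0]
force: [0.5, -0.7, -0.0]
opening: 0.0858
finger_force: 0.0
```

Scaled: 0.082 m / 0.5 = 0.164, 0.078 m / 0.5 = 0.156.

>>> arm_command(
  targets=[
    [1,[0,0,0],[0,0,0]],
    [1,[0,0,0.02],[0,0,0]],
    [1,[0,0,0.07],[0,0,0]],
    [1,[0,0,0.12],[0,0,0]],
    [1,[0,0,0.156],[0,0,0]],
    [1,[0,0,0.164],[0,0,0]],
    [1,[0,0,0.164],[0,0,0]],
    [1,[0,0,0.164],[0,0,0]],
    [1,[0,0,0.164],[0,0,0]],
    [1,[0,0,0.164],[0,0,0]],
  ],
)

```text
clock: 40.5
ee_pos: [0.5388, -0.3002, 0.0509]
tcp_rot: [0.001, 0.76, 0.65, 0.0]
force: [0.2, 0.1, 0.6]
opening: 0.0858
finger_force: 0.0
```

Scaled: 0.004 m / 0.5 = 0.008, 0.003 m / 0.5 = 0.006.

>>> arm_command(
  targets=[
    [1,[0,0,0.006],[0,0,0]],
    [1,[0,0,0.008],[0,0,0]],
    [0.5,[0,0,0.008],[0,0,0]],
    [0.4,[0,0,0.008],[0,0,0]],
    [0.3,[0,0,0.008],[0,0,0]],
    [0.2,[0,0,0.008],[0,0,0]],
    [0.2,[0,0,0.008],[0,0,0]],
    [0.2,[0,0,0.008],[0,0,0]],
    [0.2,[0,0,0.008],[0,0,0]],
    [0.2,[0,0,0.008],[0,0,0]],
  ],
)

```text
clock: 41.5
ee_pos: [0.5381, -0.2999, 0.0458]
tcp_rot: [0.0, 0.76, 0.65, 0.0]
force: [-0.4, -1.2, 3.0]
opening: 0.0424
finger_force: 61.2
```

Scaled: 0.24 m / 0.5 = 0.48, 0.209 m / 0.5 = 0.418.

>>> arm_command(
  targets=[
    [0.2,[0,0,-0.03],[0,0,0]],
    [0.2,[0,0,-0.09],[0,0,0]],
    [0.2,[0,0,-0.14],[0,0,0]],
    [0.2,[0.036,-0.004,-0.14],[0,0,0]],
    [0.2,[0.104,-0.014,-0.14],[0,0,0]],
    [0.2,[0.184,-0.024,-0.14],[0,0,0]],
    [0.2,[0.262,-0.034,-0.14],[0,0,0]],
    [0.2,[0.342,-0.046,-0.14],[0,0,0]],
    [0.2,[0.418,-0.056,-0.14],[0,0,0]],
    [0.2,[0.48,-0.064,-0.14],[0,0,0]],
  ],
)

```text
clock: 42.5
ee_pos: [0.5424, -0.0546, 0.1148]
tcp_rot: [-0.001, 0.76, 0.65, -0.0]
force: [-0.5, 0.2, -2.1]
opening: 0.0421
finger_force: 61.2
```

>>> arm_command(
  targets=[
    [0.2,[0.06,-0.008,0],[0,0,0]],
    [0.2,[0.1,-0.014,0],[0,0,0]],
    [0.2,[0.118,-0.016,0],[0,0,0]],
    [0.2,[0.118,-0.016,0],[0,0,0]],
    [0.2,[0.118,-0.016,0.03],[0,0,0]],
    [0.2,[0.118,-0.016,0.07],[0,0,0]],
    [0.2,[0.118,-0.016,0.106],[0,0,0]],
    [0.2,[0.118,-0.016,0.124],[0,0,0]],
    [0.2,[0.118,-0.016,0.13],[0,0,0]],
    [0.2,[0.118,-0.016,0.13],[0,0,0]],
  ],
)

```text
clock: 43.5
ee_pos: [0.5445, 0.0013, 0.0501]
tcp_rot: [-0.0, 0.76, 0.65, -0.0]
force: [1.3, -0.2, -1.3]
opening: 0.0424
finger_force: 61.2
```

Scaled: 0.004 m / 0.5 = 0.008, 0.0035 m / 0.5 = 0.007.

>>> arm_command(
  targets=[
    [0.2,[0,0,0.001],[0,0,0]],
    [0.2,[0,0,0.002],[0,0,0]],
    [0.2,[0,0,0.003],[0,0,0]],
    [0.2,[0,0,0.004],[0,0,0]],
    [0.2,[0,0,0.005],[0,0,0]],
    [0.2,[0,0,0.006],[0,0,0]],
    [0.2,[0,0,0.007],[0,0,0]],
    [0.2,[0,0,0.008],[0,0,0]],
    [0.2,[0,0,0.008],[0,0,0]],
    [0.2,[0,0,0.008],[0,0,0]],
  ],
)

```text
clock: 44.5
ee_pos: [0.5449, 0.0019, 0.0468]
tcp_rot: [0.0, 0.76, 0.65, 0.0]
force: [-2.8, 0.4, 2.3]
opening: 0.0426
finger_force: 61.5
```

Scaled: -0.086 m / 0.5 = -0.172, -0.065 m / 0.5 = -0.13.

>>> arm_command(
  targets=[
    [0.4,[0,0,0],[0,0,0]],
    [0.6,[0,0,0],[0,0,0]],
    [0.8,[0,0,0],[0,0,0]],
    [1,[0,0,0],[0,0,0]],
    [1,[0,0,0],[0,0,0]],
    [1,[0,0,-0.03],[0,0,0]],
    [1,[0,0,-0.08],[0,0,0]],
    [1,[0,0,-0.13],[0,0,0]],
    [1,[0,0,-0.172],[0,0,0]],
    [1,[0,0,-0.172],[0,0,0]],
  ],
)

```text
clock: 45.5
ee_pos: [0.5477, 0.0016, 0.1377]
tcp_rot: [0.003, 0.76, 0.65, 0.003]
force: [1.0, -0.4, 0.5]
opening: 0.0854
finger_force: 0.0
```

Scaled: -0.368 m / 0.5 = -0.736, -0.36 m / 0.5 = -0.72.

>>> arm_command(
  targets=[
    [1,[-0.05,0.008,0],[0,0,0]],
    [1,[-0.13,0.018,0],[0,0,0]],
    [1,[-0.22,0.032,0],[0,0,0]],
    [1,[-0.31,0.046,0],[0,0,0]],
    [1,[-0.4,0.058,0],[0,0,0]],
    [1,[-0.49,0.072,0],[0,0,0]],
    [1,[-0.58,0.084,0],[0,0,0]],
    [1,[-0.67,0.098,0],[0,0,0]],
    [1,[-0.72,0.106,0],[0,0,0]],
    [1,[-0.736,0.109,0],[0,0,0]],
  ],
)

```text
clock: 46.5
ee_pos: [0.5406, -0.3731, 0.1321]
tcp_rot: [-0.0, 0.761, 0.649, -0.0]
force: [0.2, -0.1, 0.6]
opening: 0.0854
finger_force: 0.0
```

Scaled: 0.081 m / 0.5 = 0.162, 0.078 m / 0.5 = 0.156.

>>> arm_command(
  targets=[
    [1,[0,0,0],[0,0,0]],
    [1,[0,0,0.02],[0,0,0]],
    [1,[0,0,0.07],[0,0,0]],
    [1,[0,0,0.12],[0,0,0]],
    [1,[0,0,0.156],[0,0,0]],
    [1,[0,0,0.162],[0,0,0]],
    [1,[0,0,0.162],[0,0,0]],
    [1,[0,0,0.162],[0,0,0]],
    [1,[0,0,0.162],[0,0,0]],
    [1,[0,0,0.162],[0,0,0]],
  ],
)

```text
clock: 47.5
ee_pos: [0.5423, -0.3708, 0.053]
tcp_rot: [0.001, 0.76, 0.65, 0.0]
force: [0.7, 0.3, 0.3]
opening: 0.0851
finger_force: 0.0
```

Scaled: 0.0045 m / 0.5 = 0.009, 0.003 m / 0.5 = 0.006.

>>> arm_command(
  targets=[
    [1,[0,0,0.006],[0,0,0]],
    [1,[0,0,0.009],[0,0,0]],
    [0.5,[0,0,0.009],[0,0,0]],
    [0.4,[0,0,0.009],[0,0,0]],
    [0.3,[0,0,0.009],[0,0,0]],
    [0.2,[0,0,0.009],[0,0,0]],
    [0.2,[0,0,0.009],[0,0,0]],
    [0.2,[0,0,0.009],[0,0,0]],
    [0.2,[0,0,0.009],[0,0,0]],
    [0.2,[0,0,0.009],[0,0,0]],
  ],
)

```text
clock: 48.5
ee_pos: [0.5418, -0.3704, 0.0474]
tcp_rot: [0.0, 0.76, 0.65, 0.0]
force: [-0.6, 0.2, 2.5]
opening: 0.0414
finger_force: 60.3
```

Scaled: 0.244 m / 0.5 = 0.488, 0.211 m / 0.5 = 0.422.

>>> arm_command(
  targets=[
    [0.2,[0,0,-0.03],[0,0,0]],
    [0.2,[0,0,-0.09],[0,0,0]],
    [0.2,[0,0,-0.14],[0,0,0]],
    [0.2,[0.036,-0.006,-0.14],[0,0,0]],
    [0.2,[0.104,-0.018,-0.14],[0,0,0]],
    [0.2,[0.184,-0.032,-0.14],[0,0,0]],
    [0.2,[0.262,-0.046,-0.14],[0,0,0]],
    [0.2,[0.342,-0.062,-0.14],[0,0,0]],
    [0.2,[0.422,-0.076,-0.14],[0,0,0]],
    [0.2,[0.488,-0.088,-0.14],[0,0,0]],
  ],
)

```text
clock: 49.5
ee_pos: [0.5355, -0.1201, 0.1176]
tcp_rot: [-0.0, 0.76, 0.65, 0.0]
force: [1.0, 0.8, -1.3]
opening: 0.0415
finger_force: 60.2
```

>>> arm_command(
  targets=[
    [0.2,[0.06,-0.008,0],[0,0,0]],
    [0.2,[0.1,-0.016,0],[0,0,0]],
    [0.2,[0.124,-0.02,0],[0,0,0]],
    [0.2,[0.124,-0.02,0],[0,0,0]],
    [0.2,[0.124,-0.02,0.03],[0,0,0]],
    [0.2,[0.124,-0.02,0.07],[0,0,0]],
    [0.2,[0.124,-0.02,0.106],[0,0,0]],
    [0.2,[0.124,-0.02,0.124],[0,0,0]],
    [0.2,[0.124,-0.02,0.13],[0,0,0]],
    [0.2,[0.124,-0.02,0.13],[0,0,0]],
  ],
)

```text
clock: 50.5
ee_pos: [0.5354, -0.0601, 0.0516]
tcp_rot: [-0.0, 0.76, 0.65, -0.0]
force: [0.5, -0.5, -3.5]
opening: 0.0415
finger_force: 60.2
```

Scaled: 0.004 m / 0.5 = 0.008, 0.0035 m / 0.5 = 0.007.

>>> arm_command(
  targets=[
    [0.2,[0,0,0.001],[0,0,0]],
    [0.2,[0,0,0.002],[0,0,0]],
    [0.2,[0,0,0.003],[0,0,0]],
    [0.2,[0,0,0.004],[0,0,0]],
    [0.2,[0,0,0.005],[0,0,0]],
    [0.2,[0,0,0.006],[0,0,0]],
    [0.2,[0,0,0.007],[0,0,0]],
    [0.2,[0,0,0.008],[0,0,0]],
    [0.2,[0,0,0.008],[0,0,0]],
    [0.2,[0,0,0.008],[0,0,0]],
  ],
)

```text
clock: 51.5
ee_pos: [0.5357, -0.0595, 0.0483]
tcp_rot: [0.0, 0.76, 0.65, -0.0]
force: [-3.3, 0.8, 3.4]
opening: 0.0414
finger_force: 60.5
```

Contact made. I'll release, rise and move away to the right and up.

Scaled: -0.15 m / 0.5 = -0.3, -0.12 m / 0.5 = -0.24.

>>> arm_command(
  targets=[
    [0.4,[0,0,0],[0,0,0]],
    [0.6,[0,0,0],[0,0,0]],
    [0.8,[0,0,0],[0,0,0]],
    [1,[0,0,0],[0,0,0]],
    [1,[0,0,0],[0,0,0]],
    [1,[0,0,-0.03],[0,0,0]],
    [1,[0,0,-0.08],[0,0,0]],
    [1,[0,0,-0.16],[0,0,0]],
    [1,[0,0,-0.24],[0,0,0]],
    [1,[0,0,-0.3],[0,0,0]],
  ],
)

```text
clock: 52.5
ee_pos: [0.5365, -0.0597, 0.2024]
tcp_rot: [0.001, 0.76, 0.65, 0.001]
force: [0.6, -0.5, -1.0]
opening: 0.0857
finger_force: 0.0
```

Scaled: -0.28 m / 0.5 = -0.56, -0.26 m / 0.5 = -0.52.

>>> arm_command(
  targets=[
    [1,[-0.06,0,0],[0,0,0]],
    [1,[-0.14,0,0],[0,0,0]],
    [1,[-0.22,0,0],[0,0,0]],
    [1,[-0.3,0,0],[0,0,0]],
    [1,[-0.38,0,0],[0,0,0]],
    [1,[-0.46,0,0],[0,0,0]],
    [1,[-0.52,0,0],[0,0,0]],
    [1,[-0.56,0,0],[0,0,0]],
    [1,[-0.56,0,0],[0,0,0]],
    [1,[-0.56,0,0],[0,0,0]],
  ],
)

```text
clock: 53.5
ee_pos: [0.4924, -0.3357, 0.1984]
tcp_rot: [-0.0, 0.76, 0.65, 0.0]
force: [0.6, 1.8, 0.0]
opening: 0.0852
finger_force: 0.0
```

```bash
python3 - <<'E'
from h import *
t=robot.camera('top')[100:280,150:400,::-1];s=robot.camera('scene')[100:290,230:480,::-1]
t=cv2.resize(t,(400,288),interpolation=cv2.INTER_CUBIC);s=cv2.resize(s,(400,304),interpolation=cv2.INTER_CUBIC)
c=np.zeros((304,800,3),np.uint8);c[:288,:400]=t;c[:,400:]=s;cv2.imwrite('pics/c8.png',c)
E
```

```text
(no output)
```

View pics/c8.png

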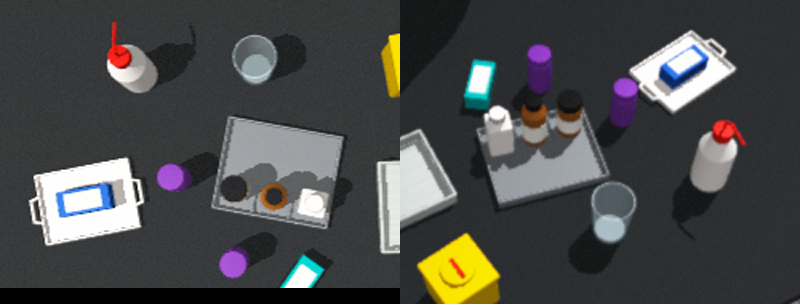

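All the bottles stand in their own cells: jar at (233,188), narrow at (274,195) and square at (313,203). The slide box is centred at (85,200) in the carry tray, and the bystanders haven't moved. I'm handing in.

```bash
python3 -c "
from station import robot
print(robot.finish_job())"
```

```text
the job is handed in; nothing more can be done
None
```

The job is handed in at about 54 s: the slide box lies flat, lengthwise and centred in the carry tray, and all three bottles are upright in their own cells.

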